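Hold the contact cam at full lift on the memory-module test jig

TASK

Test the memory module that lies in the jig: set the loose cam lever squarely onto the cam's square shaft, pushed all the way down, then swing it counterclockwise (seen from above) until the cam is at its highest lift, with its red line pointing straight at the roller and the gold contacts fully out over the module's edge. The cam springs back when let go and loses lift again if turned too far, so finish while still holding the lever at that highest point; leave the module and everything else on the bench where it is.

Things in the scene. Friction and masses are not known exactly. Their poses are not given: they have to be found in the camera images.
- jig: Module test jig, fixed to the bench on a blue mat: aluminium plate 200 (x) x 160 (y) mm, top 18 mm up. Origin: centre of its underside. Its +x runs from the cam shaft (x = -50 mm, y = 0) past the roller and the sliding contact block (9 mm travel to +x) to the black nest with the green module (x = +60 mm). Nothing on it but the cam's square shaft is higher than 49 mm above the bench.
- shaft_seat (a point): Centre of the shoulder, 30 mm across, on which the lever's underside comes to sit; on the cam's vertical axis, 48 mm above the bench. Turns with the cam: x and y are normal to the square shaft's faces, +x points to the cam's highest point (red line on the disc), z is up. The steel cam disc below it is 56 mm across, its centre 6 mm off the axis.
- shaft_tip (a point): Top of the cam's upright square shaft, 36 mm above shaft_seat; same axes. The square is 16 mm across flats for 29 mm above the seat, then a pyramid lead-in narrows to 9 mm at the tip.
- cam (a joint): Cam angle, rad, growing counterclockwise seen from above. 0 = rest stop, where a spring holds it at every start; 2.0 = highest lift (shaft_seat's x then points along the jig's +x, straight at the roller); beyond, the lift falls again; 2.45 = end stop. The spring's return torque grows from 0.09 N m at 0 to 0.21 N m at 2.0: about 2.5 N at the lever's grip.
- lever: Loose steel cam lever, 0.28 kg, lying flat, bore upright. Origin: centre of the hub's underside on the bore's axis; z up, +x along the arm to the grip. Hub: square block 30 x 30 mm, 34 mm high, sides along x and y. Arm: bar 18 mm wide, 10 mm high, from hub to x = 97 mm, undersides flush. Fits the shaft in any of four quarter turns; fully down, its origin is at shaft_seat.
- lever_bore (a point): Middle of the top mouth of the hub's bore, 34 mm above the lever's underside. The bore is square, 18 mm wide, straight through, its sides parallel to the hub's; about 0.13 rad of play on the 16 mm shaft.
- lever_grip (a point): Middle of the lever's upright red grip, on the grip's axis, 85 mm from the bore's axis along the lever's +x and 36 mm above the lever's underside. The grip is a cylinder 22 mm in diameter from 12 to 58 mm above the lever's underside and revolves freely on the lever.
- module: Green memory module 31 (x) x 133 (y) x 4 mm, 30 g, lying loose in the jig's nest, underside 30 mm above the bench, gold edge towards the contact block. Origin: centre of its underside. Leave it there.
- spare_module: Another such module lying loose on the bench beside the jig. Leave it.
- dish: Steel dish, 110 mm across, 28 mm high, on the bench; it and the lever lie on either side of the jig, either way round. Origin: centre of its underside. Leave it.
- tweezers: Steel tweezers, 130 mm long, 8 mm high, beyond the jig. Leave them.
- dispenser: Clear solvent dispenser with a blue cap, 60 mm across, 118 mm high, beyond the jig. Leave it standing.
- meter: Yellow multimeter, 75 x 150 x 34 mm, lying beyond the jig. Leave it.
- tip_cleaner: Round dark pot of brass wool, 68 mm across, 43 mm high. Leave it.
Mind the look-alikes: they are no part of the job. What is shaped like the lever but orange is not meant.

How it is judged (in metres and radians):
On the way:
1. the lever sits fully down on the cam's square shaft, before the cam is swung up (horizontal distance between lever and shaft_seat below 0.003 m and z of lever in the frame of shaft_seat below 0.003 m and angle between lever's own z axis and vertical below 0.1 rad and value of joint cam below 0.5 rad), for 0.2 s.
At the end, for the whole second after the job is handed in: The cam is at rest within 0.175 rad (10 degrees) of its highest lift (joint cam 1.825 to 2.175), the lever sits on the square shaft within 4 mm of fully down and upright, the gripper's fingers bear on the lever with more than 1 N, and the module lies in its nest, moved less than 10 mm (value of joint cam between 1.825 and 2.175 rad and velocity of joint cam between -0.1 and 0.1 rad/s and horizontal distance between lever and shaft_seat below 0.004 m and z of lever in the frame of shaft_seat below 0.004 m and angle between lever's own z axis and vertical below 0.1 rad and contact force between lever and the fingers above 1 N and z of module in the frame of jig between 0.028 and 0.033 m and distance of module from where it was at the start of the episode below 0.01 m); the arm keeps its last pose, push and grip.
It fails at once if the module in the jig is shifted more than 10 mm (distance of module from where it was at the start of the episode above 0.01 m).
It fails at once if the spare module, dish, tweezers, dispenser, meter or tip cleaner is moved more than 30 mm (distance of any of spare_module, dish, tweezers, dispenser, meter, tip_cleaner from where it was at the start of the episode above 0.03 m).
It fails at once if the dispenser is knocked over (angle between dispenser's own z axis and vertical above 0.5 rad).
It also fails if it takes over 61 s, if anything falls off the work surface, if the arm or the gripper's body presses on something with over 40 N, if the wrist force passes 120 N, or if a joint passes its speed limit or range.

ROBOT

A 6-joint arm with a two-finger parallel gripper is mounted at the origin on the work surface. World frame = base frame: x ahead of the robot, y to its left, z up, the work surface at z = 0. Lengths are in mm, angles in rad, forces in N, time in s.
With the tool pointing down it reaches from about 350 to 875 mm from the base axis. Payload 4.2 kg.
Tool frame: the origin (TCP) lies at the very end of the fingers, on their centre line; the grasp point (between the pads) lies 19 mm behind it (arm.grip_point_offset is the distance from the TCP to the grasp point, in mm); z points along the fingers, y is the direction in which the jaws open and shut (so a half turn about z gives the same grasp; the last joint's range is limited). The gripper opens to 85 mm and grips with 20 to 120 N. Pads are 22 mm wide; open, the fingers measure 114 mm over their backs; the gripper's body (76 mm by 85 mm) begins 54 mm behind the grasp point. The pads swing forward as they close: fully open they stand 13 mm farther back than shut.
Start: joints at [1.393, 0.385, 0.008, 0, -1.194, -0.259], TCP at [264.368, 566.312, 231.312] pointing down, gripper open.
Joint ranges: [-3.14, 3.14], [-1.21, 2.06], [-1.07, 1.41], [-3.16, 2.05], [-2.99, -0.16], [-3.1, 3.1]. Speed limits (rad/s): [2.79, 2.79, 3.14, 3.14, 3.14, 3.14].

INTERFACE

Orientations are given as a unit quaternion [x, y, z, w].
In Python, from bench import arm gives the robot as it stands.
- The arm moves only by the tool drive_tool, never from a script. Its argument "steps" is a list of rows, each a list of 5 numbers: the shift along the tool's x, y, z in m, then the turn about the tool's z in degrees, then the finger opening in m, from 0 to 0.0854. A call has 1 to 20 rows; each row shifts and turns the commanded pose from where the row before left it, along the tool's axes as they then stand; what a row does not reach is not made up. A row lasts 1/10 s, in which the tool goes at most 50 mm and 8.59 degrees, less where a joint would pass 70% of its speed; a pose out of reach is approached as far as the arm can. A call is refused whole if a number of a shift passes 0.05 or a number of a turn 8.59, either way. A call with a gripper value outside its range is refused whole. The fingers move at their own pace and stop on an object; the grip force is fixed at half the most. Time passes only in rows, so rows that do not move let the fingers close. It gives the time, the measured TCP pose, the force and the opening at its end, in the units of the state.
- arm.read_state(): the state, without advancing time (a new reading comes with each control period).
- arm.get_image(name): name is "scene" or "top"; returns (picture, depth): 400x640x3 uint8, blue, green, red; 400x640 float32, mm along the optical axis (not along the pixel's ray), 0 where there is no reading.
- arm.camera_params(name): a dict with "K" (3x3 intrinsics, pixels), "dist" ([k1, k2, p1, p2, k3] as OpenCV has them; the pictures are not rectified), "world_to_cam" (4x4, takes a point from world to camera coordinates). Camera axes: x right, y up, looking along -z (the intrinsics and any distortion apply to the point x, -y, -z); pixel columns grow to the right and rows downward; lengths in mm; the calibration is good to about 2 mm. A picture is of the moment at which its call begins. camera_params takes no time and is no camera call.
- arm.job_done(): hands the job in, once; it reports no verdict.
The state is a dict: "clock": time; "joints": joint angles; "joint_vel": joint speeds; "joint_efforts": joint torques, N m; "position": TCP position; "ee_rot": TCP orientation; "contact_force": force on the tool from outside, world axes, zero at the start; "wrist_torque": the same for the moment, N m; "gripper_width": finger opening in mm.
Only numpy, scipy, OpenCV 4.12 (cv2) and the standard library are available. Lean on these libraries where they do the work, as an engineer would, in place of code of your own. Each camera call takes 0.05 s, during which the arm holds its last target.

## Working session

There is one attempt and no reset: what is moved stays moved. The work goes in short steps, Python scripts to look and compute and a tool call to move; the robot and the scene stay as the last step left them, time stands still between calls to the robot, and variables do not carry over. Pictures are saved under pics/ and viewed, and the job is handed in when it is done.

Besides the shell and the picture viewer there is one more tool, called after "Request:" as name(argument=value, ...), one argument or row to a line, values as JSON. drive_tool: Moves the arm, as the interface text tells. Its arguments: {"type":"object","properties":{"steps":{"type":"array"}},"required":["steps"]}

```bash
mkdir -p pics; python3 - <<'E'
from bench import arm
import cv2,numpy as np
print(arm.read_state())
for n in ("scene","top"):
    im,d=arm.get_image(n); cv2.imwrite(f"pics/{n}0.png",im); np.save(f"pics/{n}0.npy",d)
    p=arm.camera_params(n); print(n,p)
E
```

```text
{'clock': 0.0, 'joints': array([ 1.39257805e+00,  3.85540577e-01,  6.61411381e-03, -5.24441182e-04,
       -1.19397809e+00, -2.58617374e-01]), 'joint_vel': array([-9.34103889e-05, -8.51332507e-04, -8.20476662e-04, -9.24498691e-04,
        1.23620615e-03,  7.81263111e-04]), 'joint_efforts': array([ 6.42457380e-04, -3.92287374e+01,  1.88397771e+01,  4.18611199e+00,
       -4.66789716e-03, -9.70319462e-06]), 'position': array([264.1400237 , 565.79194842, 230.22286092]), 'ee_rot': array([ 9.76219966e-01, -2.16779629e-01, -2.01160953e-04,  1.06305796e-03]), 'contact_force': array([ 0.32276267,  0.10008215, -0.54924214]), 'wrist_torque': array([ 0.01242269,  0.02720122, -0.05565413]), 'gripper_width': 85.27876562692289}
scene {'K': array([[367.2018323 ,   0.        , 320.8295172 ],
       [  0.        , 367.2018323 , 201.69438948],
       [  0.        ,   0.        ,   1.        ]]), 'dist': array([-0.04794142,  0.        ,  0.        ,  0.        ,  0.        ]), 'world_to_cam': array([[ 6.75741424e-01,  7.36912007e-01,  1.82817377e-02,
        -3.54501634e+02],
       [-4.38720062e-01,  3.82124641e-01,  8.13329863e-01,
         1.57698843e+02],
       [ 5.92366639e-01, -5.57621245e-01,  5.81515531e-01,
        -1.30473795e+03],
       [ 0.00000000e+00,  0.00000000e+00,  0.00000000e+00,
         1.00000000e+00]])}
top {'K': array([[398.87954555,   0.        , 325.74441339],
       [  0.        , 398.87954555, 200.45147867],
       [  0.        ,   0.        ,   1.        ]]), 'dist': array([-0.01459165,  0.        ,  0.        ,  0.        ,  0.        ]), 'world_to_cam': array([[-4.84061139e-03, -9.99866882e-01,  1.55816150e-02,
        -2.56750760e-01],
       [ 9.94698679e-01, -3.21386275e-03,  1.02782338e-01,
        -5.09761471e+02],
       [-1.02718579e-01,  1.59965413e-02,  9.94581824e-01,
        -1.29946157e+03],
       [ 0.00000000e+00,  0.00000000e+00,  0.00000000e+00,
         1.00000000e+00]])}
```

View pics/top0.png

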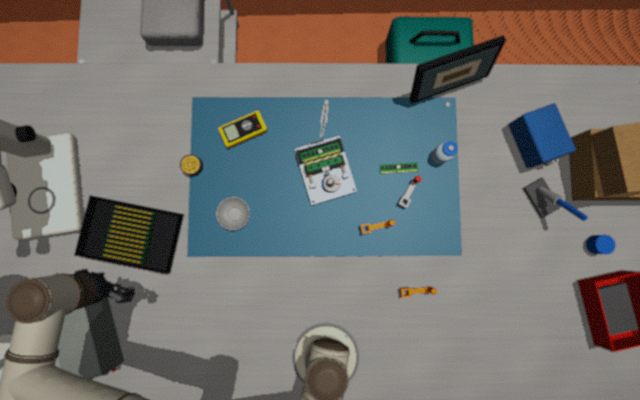

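View pics/scene0.png

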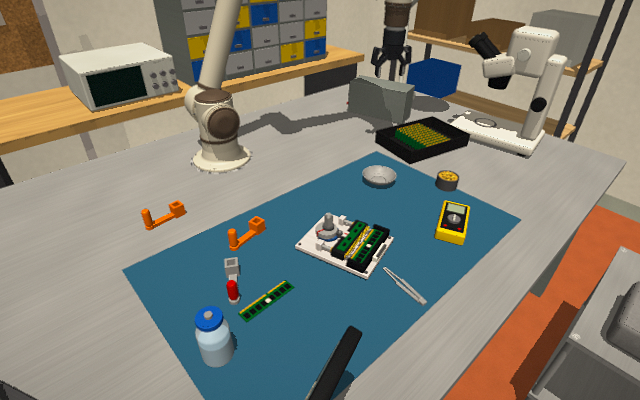

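Candidates in the top view are the steel lever with red grip (410,192), an orange look-alike (377,227) and a second orange look-alike (418,291). I choose the steel one and check it in close crops.

```bash
python3 - <<'E'
import cv2,numpy as np
t=cv2.imread("pics/top0.png");s=cv2.imread("pics/scene0.png")
a=cv2.resize(t[165:215,385:435],(400,400),interpolation=cv2.INTER_CUBIC)
b=cv2.resize(t[130:210,285:365],(400,400),interpolation=cv2.INTER_CUBIC)
cv2.imwrite("pics/crop1.png",np.hstack([a,b]))
a=cv2.resize(s[250:310,210:270],(400,400),interpolation=cv2.INTER_CUBIC)
b=cv2.resize(s[195:275,290:370],(400,400),interpolation=cv2.INTER_CUBIC)
cv2.imwrite("pics/crop2.png",np.hstack([a,b]))
E
```

```text
(no output)
```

View pics/crop1.png

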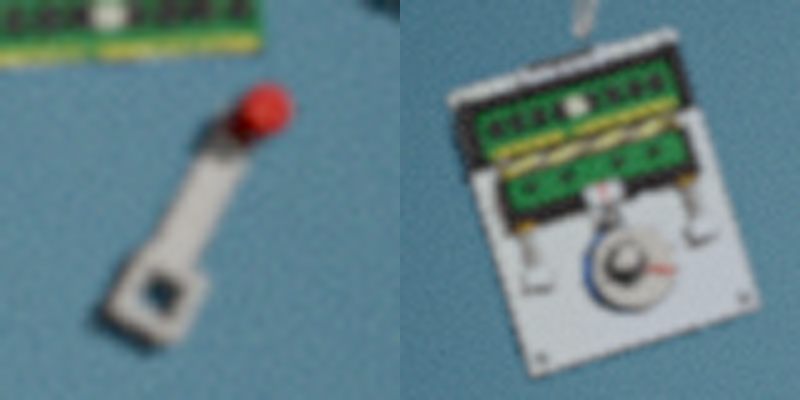

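View pics/crop2.png

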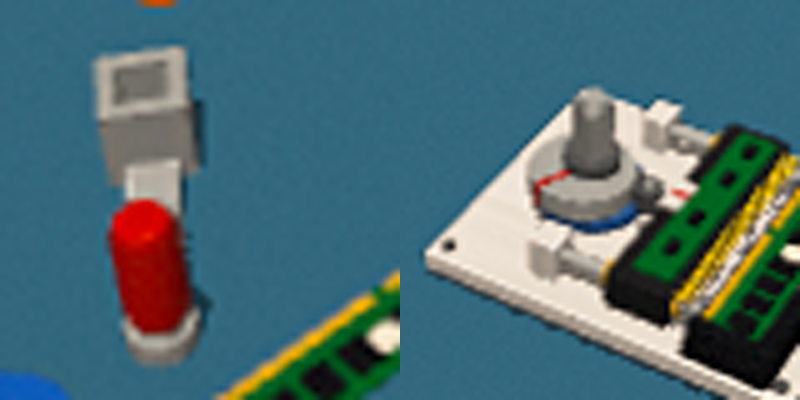

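The crop confirms it: a grey steel lever with its hub at top (404,202) and red grip at (418,179). The cam's red line points right in the picture, at rest. Next I measure.

```bash
cat > h.py <<'E'
import cv2,numpy as np
from bench import arm
def ray(n,uv):
    p=arm.camera_params(n);K=np.array(p["K"]);W=np.array(p["world_to_cam"])
    q=cv2.undistortPoints(np.array(uv,float).reshape(-1,1,2),K,np.array(p["dist"])).reshape(-1,2)
    R=W[:3,:3];C=-R.T@W[:3,3]
    d=np.c_[q[:,0],-q[:,1],-np.ones(len(q))]@R
    return C,d
def plane(n,uv,z):
    C,d=ray(n,uv); return C+d*((z-C[2])/d[:,2])[:,None]
def proj(n,P):
    p=arm.camera_params(n);W=np.array(p["world_to_cam"])
    X=np.asarray(P,float).reshape(-1,3)@W[:3,:3].T+W[:3,3]
    X=X*[1,-1,-1]
    return cv2.projectPoints(X,np.zeros(3),np.zeros(3),np.array(p["K"]),np.array(p["dist"]))[0].reshape(-1,2)
def two(a,b):
    (C1,d1),(C2,d2)=ray("top",a),ray("scene",b)
    A=np.c_[d1[0],-d2[0]];s=np.linalg.lstsq(A,C2-C1,rcond=None)[0]
    p,q=C1+s[0]*d1[0],C2+s[1]*d2[0]; return (p+q)/2,np.linalg.norm(p-q)
def cloud(n,d,box):
    u0,u1,v0,v1=box
    vv,uu=np.mgrid[v0:v1,u0:u1];dd=d[v0:v1,u0:u1]
    C,r=ray(n,np.c_[uu.ravel(),vv.ravel()])
    return (C+r*dd.ravel()[:,None]),uu.ravel(),vv.ravel()
E
python3 - <<'E'
from h import *
for n,box in (("top",(385,435,165,215)),("scene",(215,250,250,310))):
    im=cv2.imread(f"pics/{n}0.png");d=np.load(f"pics/{n}0.npy")
    P,u,v=cloud(n,d,box)
    c=im[v,u].astype(int)
    red=(c[:,2]>120)&(c[:,1]<70)
    hi=(P[:,2]>24)&~red
    gray=(np.ptp(c,axis=1)<40)&(c.mean(1)>110)
    print(n,"red n",red.sum(),P[red].mean(0),"px",u[red].mean(),v[red].mean(),"z",np.percentile(P[red][:,2],[5,50,95]))
    top=red&(P[:,2]>50);print(" redtop",top.sum(),P[top].mean(0),P[top].min(0),P[top].max(0))
    g=gray&(P[:,2]>29);print(" hubtop",g.sum(),P[g].mean(0),P[g].min(0),P[g].max(0))
    g2=g|(~red&(P[:,2]>29)); print(cv2.minAreaRect(P[g2][:,:2].astype(np.float32)))
for n,box in (("top",(300,360,150,205)),("scene",(290,355,195,250))):
    im=cv2.imread(f"pics/{n}0.png");d=np.load(f"pics/{n}0.npy")
    P,u,v=cloud(n,d,box)
    s=P[:,2]>60; print(n,"shaft",s.sum(),P[s].mean(0),P[s].min(0),P[s].max(0))
    s=P[:,2]>78; print(n,"tip",s.sum(),P[s].mean(0),P[s].min(0),P[s].max(0))
    c=im[v,u].astype(int);r=(c[:,2]>c[:,1]+50)&(c[:,2]>c[:,0]+50)
    for i in np.where(r)[0]: print(u[i],v[i],P[i].round(1),c[i])
E
```

```text
top red n 20 [ 578.29672669 -303.73824348   59.15342083] px 417.85 178.3 z [55.69638231 59.1401228  62.86750962]
 redtop 20 [ 578.29672669 -303.73824348   59.15342083] [ 569.62131643 -311.11338215   55.4566686 ] [ 585.94691243 -297.180683     65.25335853]
 hubtop 55 [ 505.04467048 -262.30076331   33.82216827] [ 485.99993103 -282.90674107   29.02065918] [ 523.18431816 -245.3500001    39.98755274]
((455.1567077636719, -161.71597290039062), (66.63732147216797, 390.7120666503906), 33.986820220947266)
scene red n 147 [ 588.85161348 -311.41684756   48.34238251] px 231.18367346938774 289.00680272108843 z [20.68769316 48.65051705 58.33741708]
 redtop 70 [ 590.73760959 -311.10471242   64.18449319] [ 572.61772623 -526.57369998   50.09928467] [1081.62031699 -298.43435687  636.9451059 ]
 hubtop 89 [ 514.79434956 -267.35102226   40.52461147] [ 489.51375219 -526.57369998   29.67625352] [1081.62031699 -244.45324666  636.9451059 ]
((779.3831787109375, -408.1247253417969), (51.241302490234375, 647.2125244140625), 64.07261657714844)
top shaft 40 [508.07284864  -4.92226074 460.32032182] [373.57897299 -
[... 680 characters left out ...]
3 -41.9  41.5] [ 82  90 166]
320 230 [563.9 -39.9  41.4] [ 62  69 196]
321 230 [566.1 -38.5  42. ] [ 74  84 207]
322 230 [567.2 -36.   41.3] [ 72  81 175]
317 231 [563.1 -49.4  42.9] [ 81  87 171]
318 231 [565.1 -47.8  43.2] [ 32  41 197]
319 231 [565.9 -45.1  42.3] [ 23  33 166]
317 232 [564.  -50.1  40.6] [ 27  31 138]
317 233 [563.5 -49.6  36.7] [ 20  24 113]
344 233 [612.6  -3.3  42.1] [133 147 228]
345 233 [616.3  -3.7  44.7] [ 70  80 218]
346 233 [617.6  -1.4  44.2] [ 92 102 226]
347 233 [616.4   3.7  40.6] [157 170 240]
317 234 [564.1 -50.1  34.1] [ 41  46 114]
346 234 [620.   -3.9  43.9] [117 127 222]
347 234 [620.8  -1.   42.8] [ 80  93 162]
317 235 [564.1 -50.1  30.8] [ 41  44 111]
```

```bash
python3 - <<'E'
from h import *
def rect(P): 
    return cv2.minAreaRect(P[:,:2].astype(np.float32))
for n,box in (("top",(385,435,165,215)),("scene",(215,250,250,310))):
    im=cv2.imread(f"pics/{n}0.png");d=np.load(f"pics/{n}0.npy")
    P,u,v=cloud(n,d,box);c=im[v,u].astype(int);ok=(P[:,2]<70)
    red=(c[:,2]>120)&(c[:,1]<70)&ok
    rt=red&(P[:,2]>54);
    print(n,"redtop",rt.sum(),P[rt].mean(0),cv2.minEnclosingCircle(P[rt][:,:2].astype(np.float32)))
    hub=ok&~red&(P[:,2]>29)&(P[:,2]<42)&(P[:,0]<540)
    Q=plane(n,np.c_[u,v][hub],34); print("hub",hub.sum(),Q.mean(0),rect(Q),np.median(P[hub][:,2]))
    arm_=ok&~red&(P[:,2]>6)&(P[:,2]<14)&(np.ptp(c,axis=1)<40)
    print("arm",arm_.sum(),P[arm_].mean(0))
for n,box in (("top",(300,360,150,205)),("scene",(290,355,195,250))):
    im=cv2.imread(f"pics/{n}0.png");d=np.load(f"pics/{n}0.npy")
    P,u,v=cloud(n,d,box);ok=P[:,2]<95
    for z in (55,65,75,80):
        s=ok&(P[:,2]>z); print(n,z,s.sum(),P[s].mean(0).round(1),((P[s].min(0)+P[s].max(0))/2).round(1),u[s].mean(),v[s].mean(),cv2.boundingRect(np.c_[u,v][s].astype(np.int32)))
    pl=ok&(P[:,2]>14)&(P[:,2]<22)
E
python3 - <<'E'
import sys; sys.path.insert(0,'.')
from h import *
t=cv2.imread("pics/top0.png")
# jig plate: white mask
c=t[125:210,285:365].astype(int);m=((c.min(2)>150)).astype(np.uint8)
ys,xs=np.nonzero(m);print(cv2.minAreaRect(np.c_[xs+285,ys+125].astype(np.float32)))
Q=plane("top",np.c_[xs+285,ys+125],18);r=cv2.minAreaRect(Q[:,:2].astype(np.float32));print(r,cv2.boxPoints(r))
s=cv2.imread("pics/scene0.png")
c=s[190:285,285:405].astype(int);m=((c.min(2)>150)).astype(np.uint8)
n,l,st,_=cv2.connectedComponentsWithStats(m);ys,xs=np.nonzero(m)
Q=plane("scene",np.c_[xs+285,ys+190],18);r=cv2.minAreaRect(Q[:,:2].astype(np.float32));print(r,cv2.boxPoints(r))
v=np.hstack([cv2.resize(t[125:210,285:370],(400,400),interpolation=cv2.INTER_NEAREST),cv2.resize(s[205:245,300:340],(400,400),interpolation=cv2.INTER_NEAREST)])
cv2.imwrite("pics/crop3.png",v)
E
```

```text
top redtop 20 [ 578.29672669 -303.73824348   59.15342083] ((577.791259765625, -303.3488464355469), 8.236750602722168)
hub 55 [ 505.02445297 -262.26326018   34.        ] ((505.5343933105469, -262.9474792480469), (29.5367488861084, 30.07442855834961), 62.20378112792969) 33.869200091840185
arm 116 [ 558.45831357 -278.81721055    9.45113998]
scene redtop 54 [ 582.63105431 -307.04848019   56.91183836] ((581.3317260742188, -306.86376953125), 9.430046081542969)
hub 110 [ 509.35046854 -264.94245192   34.        ] ((509.64898681640625, -265.1362609863281), (29.170804977416992, 36.04108810424805), 62.69661331176758) 33.2243827210155
arm 123 [ 545.28985485 -285.2152318     9.55779674]
top 55 30 [565.3 -14.9  79.7] [565.7 -13.9  73.3] 329.8333333333333 181.46666666666667 (327, 179, 6, 6)
top 65 28 [565.7 -15.1  81.2] [565.7 -13.9  78.2] 329.92857142857144 181.28571428571428 (327, 179, 6, 6)
top 75 25 [566.5 -15.1  82.5] [566.3 -13.9  82. ] 329.92 181.0 (327, 179, 6, 5)
top 80 20 [566.6 -14.8  83.8] [566.3 -15.3  84.2] 329.85 180.9 (328, 179, 5, 5)
scene 55 96 [570.8 -20.1  71. ] [567.8 -18.3  70
[... 183 characters left out ...]
-18.4  80.1] 328.10526315789474 215.6315789473684 (324, 213, 9, 7)
scene 80 18 [568.7 -18.6  83.1] [568.  -18.1  82.8] 327.94444444444446 214.33333333333334 (325, 213, 7, 4)
((325.21624755859375, 169.70272827148438), (58.37604904174805, 47.200782775878906), 72.89727020263672)
((615.512939453125, -0.9102630615234375), (199.1221466064453, 158.92544555664062), 16.95540428161621) [[ 497.10605    46.063656]
 [ 543.4531   -105.95363 ]
 [ 733.9198    -47.884182]
 [ 687.57275   104.1331  ]]
((573.3616943359375, -11.26446533203125), (454.88128662109375, 179.68661499023438), 10.527238845825195) [[ 333.33466    35.512543]
 [ 366.16388  -141.14963 ]
 [ 813.38873   -58.041473]
 [ 780.5595    118.6207  ]]
```

View pics/crop3.png

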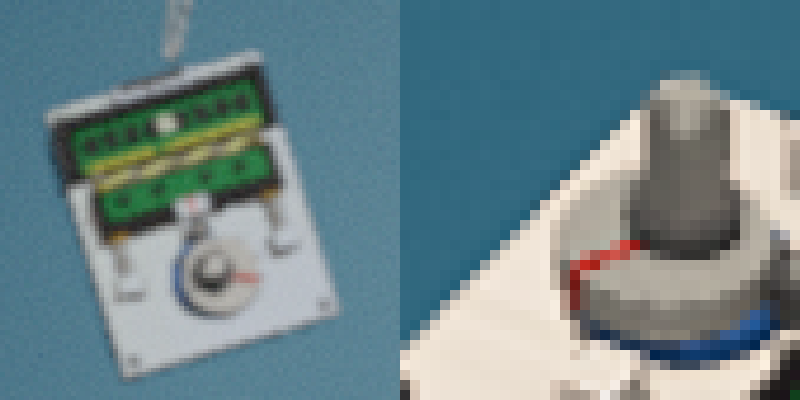

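Measured:
- Lever: hub near (507,-264), yaw about -29.4°.
- Shaft: near (567.5,-16).
- Jig: yaw about 17.0°, so the shaft faces lie at -7.6° mod 90°.

Plan: grip the hub across its flats, place it with the arm at world yaw 82.4°, then swing counterclockwise by turning the tool about the cam axis. I start with the transit.

Request:
drive_tool(
  steps=[
    [0.0286,0.0324,0,0,0.0854],
    [0.0286,0.0324,0,0,0.0854],
    [0.0286,0.0324,0,0,0.0854],
    [0.0286,0.0324,0,0,0.0854],
    [0.0286,0.0324,0,0,0.0854],
    [0.0286,0.0324,0,0,0.0854],
    [0.0286,0.0324,0,0,0.0854],
    [0.0286,0.0324,0,0,0.0854],
    [0.0286,0.0324,0,0,0.0854],
    [0.0286,0.0324,0,0,0.0854],
    [0.0286,0.0324,0,0,0.0854],
    [0.0286,0.0324,0,0,0.0854],
    [0.0286,0.0324,0,0,0.0854],
    [0.0286,0.0324,0,0,0.0854],
    [0.0286,0.0324,0,0,0.0854],
    [0.0286,0.0324,0,0,0.0854],
    [0.0286,0.0324,0,0,0.0854],
    [0.0286,0.0324,0,0,0.0854],
    [0.0286,0.0324,0,0,0.0854],
    [0.0286,0.0324,0,0,0.0854],
  ],
)

```text
clock: 2.1
position: [508.5, -264.6, 230.8]
ee_rot: [0.976, -0.217, -0.0, -0.0]
contact_force: [0.8, 1.1, -0.1]
gripper_width: 85.2
```

Request:
drive_tool(
  steps=[
    [0,0,0,8.4,0.0854],
    [0,0,0,8.4,0.0854],
    [0,0,0,8.4,0.0854],
    [0,0,0,8.4,0.0854],
    [0,0,0,8.4,0.0854],
    [0,0,0,8.4,0.0854],
    [0,0,0,8.4,0.0854],
    [0,0,0,8.4,0.0854],
    [0,0,0,8.4,0.0854],
    [0,0,0,8.4,0.0854],
    [0,0,0,8.4,0.0854],
  ],
)

```text
clock: 3.2
position: [508.2, -262.7, 230.8]
ee_rot: [-0.517, 0.856, 0.0, -0.0]
contact_force: [0.0, 0.3, -0.1]
gripper_width: 85.7
```

```bash
cat > st.py <<'E'
from h import *
from scipy.spatial.transform import Rotation as R
s=arm.read_state();r=R.from_quat(s["ee_rot"]).as_matrix()
print("t",s["clock"],"pos",s["position"].round(1),"yawx",np.degrees(np.arctan2(r[1,0],r[0,0])).round(2),"z",r[:,2].round(3),"j",s["joints"].round(3),"F",s["contact_force"].round(2),"M",s["wrist_torque"].round(2),"w",round(s["gripper_width"],1))
E
python3 st.py
```

```text
t 3.2 pos [ 508.2 -262.7  230.8] yawx -117.78 z [-0.001  0.    -1.   ] j [-0.194  0.296 -0.125 -0.    -1.151 -0.291] F [ 0.01  0.35 -0.13] M [ 0.02 -0.    0.01] w 85.7
```

Request:
drive_tool(
  steps=[
    [0,0,0,8.33,0.0854],
    [0,0,0,8.33,0.0854],
    [0,0,0,8.33,0.0854],
    [0,0,0,8.33,0.0854],
    [0,0,0,8.33,0.0854],
    [0,0,0,8.33,0.0854],
    [0,0,0,8.33,0.0854],
    [0,0,0,8.33,0.0854],
    [0,0,0,8.33,0.0854],
    [0,0,0,8.33,0.0854],
    [0,0,0,8.33,0.0854],
    [0,0,0.03,0,0.0854],
    [0,0,0.03,0,0.0854],
    [0,0,0.03,0,0.0854],
    [0,0,0.03,0,0.0854],
    [0,0,0,0,0.0854],
  ],
)

```text
clock: 4.8
position: [505.1, -261.8, 106.7]
ee_rot: [0.251, 0.968, 0.0, -0.005]
contact_force: [-0.3, 0.0, -0.0]
gripper_width: 85.7
```

```bash
python3 st.py; python3 - <<'E'
from h import *
o=[]
P=[[507.3,-263.8,34],[581,-305.5,58]]
for n in ("top","scene"):
    im,d=arm.get_image(n);cv2.imwrite(f"pics/{n}1.png",im)
    u,v=proj(n,P)[0].astype(int);print(proj(n,P))
    o.append(cv2.resize(im[v-40:v+40,u-40:u+40],(400,400),interpolation=cv2.INTER_CUBIC))
cv2.imwrite("pics/crop4.png",np.hstack(o))
E
```

```text
t 4.8 pos [ 505.1 -261.8  106.7] yawx 150.88 z [-0.01   0.003 -1.   ] j [-0.194  0.415 -0.289 -0.002 -0.878 -1.884] F [-0.35  0.02 -0.03] M [-0.03  0.03 -0.01] w 85.7
[[404.62655499 200.6952622 ]
 [418.2751057  177.53901885]]
[[231.10174938 261.96380857]
 [231.03510788 282.21844617]]
```

View pics/crop4.png

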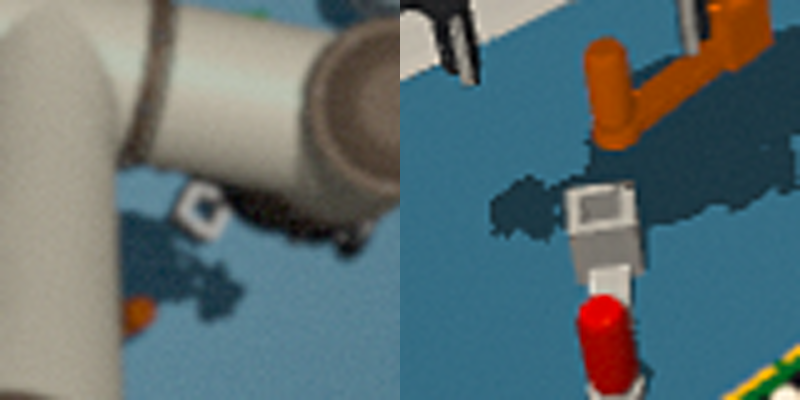

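The top crop shows the arm starting to cover the hub, and the scene crop shows the hub clear, with the decoy behind it. I re-read the settled pose, then descend.

```bash
python3 st.py
```

```text
t 4.9 pos [ 508.6 -263.   111.4] yawx 150.97 z [-0.001 -0.    -1.   ] j [-1.940e-01  4.110e-01 -2.820e-01  1.000e-03 -8.790e-01 -1.884e+00] F [-0.25 -0.46  0.85] M [ 0.02 -0.05  0.01] w 85.5
```

Request:
drive_tool(
  steps=[
    [0.0008,-0.0013,0.02,0.4,0.0854],
    [0,0,0.02,0,0.0854],
    [0,0,0.02,0,0.0854],
    [0,0,0.02,0,0.0854],
    [0,0,0.014,0,0.0854],
    [0,0,0.006,0,0.0854],
    [0,0,0.004,0,0.0854],
    [0,0,0.002,0,0.0854],
    [0,0,0,0,0.0854],
    [0,0,0,0,0.0854],
  ],
)

```text
clock: 5.9
position: [507.7, -263.7, 6.1]
ee_rot: [0.254, 0.967, -0.0, 0.001]
contact_force: [0.4, 0.4, -0.4]
gripper_width: 85.5
```

```bash
python3 st.py; python3 - <<'E'
from h import *
im,d=arm.get_image("scene")
cv2.imwrite("pics/crop5.png",cv2.resize(im[222:312,181:281],(800,600),interpolation=cv2.INTER_CUBIC))
E
```

```text
t 5.9 pos [ 507.7 -263.7    6.1] yawx 150.56 z [ 0.001 -0.    -1.   ] j [-0.196  0.552 -0.377  0.    -0.641 -1.889] F [ 0.35  0.44 -0.37] M [ 0.01 -0.02  0.01] w 85.5
```

View pics/crop5.png

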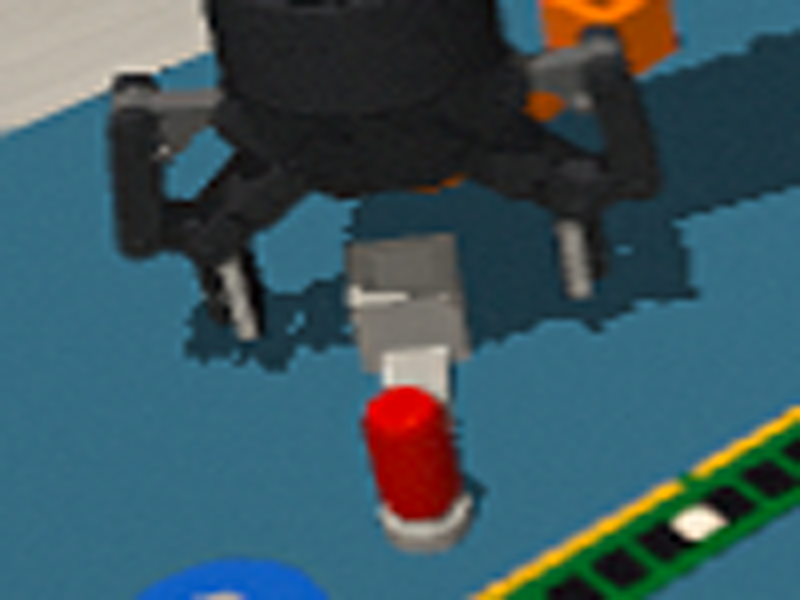

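The fingers straddle the hub (at crop px 405,300), one on each side, well centred. I close.

Request:
drive_tool(
  steps=[
    [0,0,0,0,0.06],
    [0,0,0,0,0.04],
    [0,0,0,0,0.02],
    [0,0,0,0,0.01],
    [0,0,0,0,0.01],
    [0,0,0,0,0.01],
    [0,0,0,0,0.01],
    [0,0,0,0,0.01],
  ],
)

```text
clock: 6.75
position: [507.3, -263.7, 5.6]
ee_rot: [0.254, 0.967, -0.0, 0.0]
contact_force: [-2.0, -0.6, 5.2]
gripper_width: 29.0
```

```bash
python3 st.py; python3 - <<'E'
from h import *
im,d=arm.get_image("scene")
cv2.imwrite("pics/crop6.png",cv2.resize(im[222:312,181:281],(800,600),interpolation=cv2.INTER_CUBIC))
E
```

```text
t 6.75 pos [ 507.3 -263.7    5.6] yawx 150.55 z [ 0. -0. -1.] j [-0.196  0.553 -0.377  0.    -0.641 -1.889] F [-2.02 -0.57  5.2 ] M [-0.2   0.35 -0.04] w 29.0
```

View pics/crop6.png

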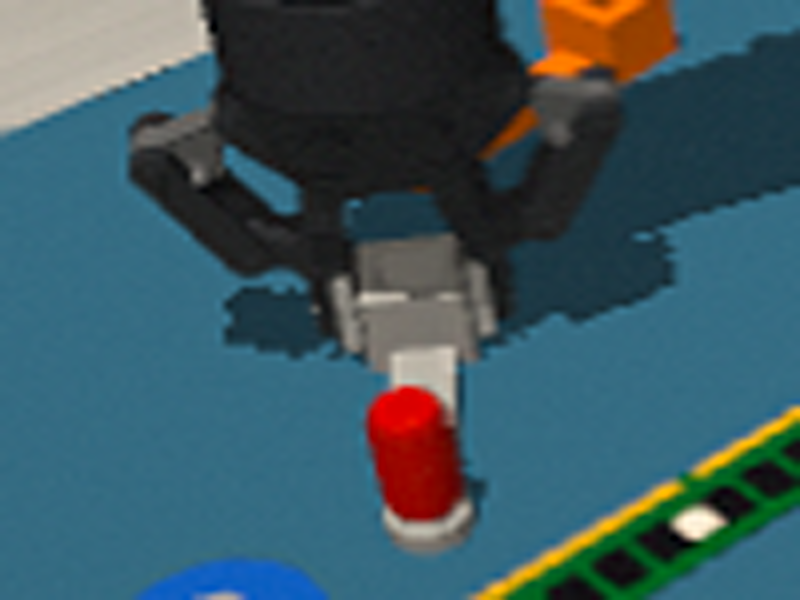

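Gripped, with the opening at 29 mm. I lift, carry the lever over the shaft, and turn it CCW.

Request:
drive_tool(
  steps=[
    [0,0,-0.01,0,0.01],
    [0,0,-0.02,0,0.01],
    [0,0,-0.025,0,0.01],
    [0,0,-0.025,0,0.01],
    [0,0,-0.025,0,0.01],
    [0,0,-0.025,0,0.01],
    [0.0086,0.0306,0,0,0.01],
    [0.0086,0.0306,0,0,0.01],
    [0.0086,0.0306,0,0,0.01],
    [0.0086,0.0306,0,0,0.01],
    [0.0086,0.0306,0,0,0.01],
    [0.0086,0.0306,0,0,0.01],
    [0.0086,0.0306,0,0,0.01],
    [0.0086,0.0306,0,0,0.01],
  ],
)

```text
clock: 8.2
position: [566.8, -15.1, 134.6]
ee_rot: [0.254, 0.967, -0.0, -0.001]
contact_force: [0.5, -0.9, -2.3]
gripper_width: 28.8
```

Request:
drive_tool(
  steps=[
    [0,0,0,-8,0.01],
    [0,0,0,-8,0.01],
    [0,0,0,-8,0.01],
    [0,0,0,-8,0.01],
    [0,0,0,-8,0.01],
    [0,0,0,-8,0.01],
    [0,0,0,-8,0.01],
    [0,0,0,-8,0.01],
    [0,0,0,-8,0.01],
    [0,0,0,-8,0.01],
    [0,0,0,-8,0.01],
    [0,0,0,-8,0.01],
    [0,0,0,-8,0.01],
    [0,0,0,-8,0.01],
    [0,0,0,0,0.01],
    [0,0,0,0,0.01],
  ],
)

```text
clock: 9.8
position: [567.1, -16.5, 134.8]
ee_rot: [-0.658, 0.753, 0.0, -0.0]
contact_force: [-0.7, 0.3, -2.9]
gripper_width: 28.9
```

```bash
python3 st.py; python3 - <<'E'
from h import *
o=[]
for n in ("top","scene"):
    im,d=arm.get_image(n);cv2.imwrite(f"pics/{n}2.png",im);np.save(f"pics/{n}2.npy",d)
    u,v=proj(n,[[568,-17,110]])[0].astype(int);print(u,v)
    o.append(cv2.resize(im[v-50:v+50,u-50:u+50],(400,400),interpolation=cv2.INTER_CUBIC))
cv2.imwrite("pics/crop7.png",np.hstack(o))
E
```

```text
t 9.8 pos [567.1 -16.5 134.8] yawx -97.63 z [-0.001  0.    -1.   ] j [ 0.256  0.376 -0.268 -0.001 -0.928 -0.389] F [-0.68  0.33 -2.92] M [-0.06  0.02 -0.05] w 28.9
330 179
328 205
```

View pics/crop7.png

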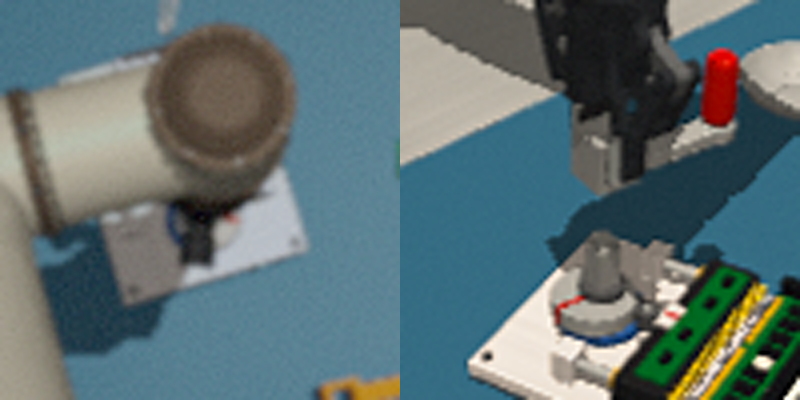

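```bash
python3 - <<'E'
from h import *
im=cv2.imread("pics/scene2.png");d=np.load("pics/scene2.npy")
hsv=cv2.cvtColor(im,cv2.COLOR_BGR2HSV)
m=cv2.inRange(hsv,(0,150,60),(6,255,255))|cv2.inRange(hsv,(174,150,60),(180,255,255))
n,l,st,c=cv2.connectedComponentsWithStats(m)
for i in range(1,n):
    if st[i,4]>40:
        print(st[i],c[i])
        P=plane("scene",[c[i]],134.8-5.6+35);print("grip axis scene",P)
lev=134.8-5.6
for hx,hy in ((567.1,-16.5),):
    print(proj("scene",[[hx+11.2,hy+84.3,lev+35],[hx+11.2,hy+84.3,lev+58]]))
# same test at the bench picture
im=cv2.imread("pics/scene0.png");hsv=cv2.cvtColor(im,cv2.COLOR_BGR2HSV)
m=cv2.inRange(hsv,(0,150,60),(6,255,255))|cv2.inRange(hsv,(174,150,60),(180,255,255))
n,l,st,c=cv2.connectedComponentsWithStats(m)
for i in range(1,n):
    if st[i,4]>40: print("bench",st[i],c[i],plane("scene",[c[i]],35), "hub",plane("scene",[c[i]],35)-85*np.array([np.cos(-.513),np.sin(-.513),0]))
print("tip scene",plane("scene",[[328.3,213.9]],84),"top",plane("top",[[330,181]],84))
# subpixel shaft edges in scene rows
im=cv2.GaussianBlur(cv2.imread("pics/scene0.png"),(3,3),0).astype(int)
for v in range(212,230): print(v,im[v,320:338].mean(1).astype(int))
E
python3 - <<'E'
import cv2,numpy as np
a=cv2.imread("pics/scene2.png");cv2.imwrite("pics/crop8.png",np.hstack([cv2.resize(a[165:225,310:370],(400,400),interpolation=cv2.INTER_NEAREST),cv2.resize(cv2.imread("pics/top0.png")[165:195,315:345],(400,400),interpolation=cv2.INTER_NEAREST)]))
E
```

```text
[353 167  10  20 148] [357.54054054 176.48648649]
grip axis scene [[580.81865979  66.91234638 164.2       ]]
[[357.03492648 175.9558845 ]
 [357.74445181 167.87304168]]
bench [226 280  13  20 184] [231.99456522 289.42391304] [[ 579.83447312 -305.84014876   35.        ]] hub [[ 505.7760088  -264.12271999   35.        ]]
tip scene [[568.81187363 -17.51329838  84.        ]] top [[566.22536801 -15.28686519  84.        ]]
212 [ 94  94  94  93  94  99 112 123 127 123 111  98  93  92  93  93  93  93]
213 [ 94  94  93  93  97 117 145 159 158 153 138 117 102  95  92  92  92  93]
214 [ 93  93  93  94 105 127 152 165 167 165 155 140 129 124 116 104  94  92]
215 [ 93  92  98 113 119 120 130 149 161 158 146 135 145 171 174 151 129 112]
216 [ 92  97 126 158 142 111 115 141 156 150 130 112 130 185 212 204 190 164]
217 [ 96 124 175 197 155 107 107 134 149 139 118  99 119 180 220 224 221 205]
218 [124 174 213 210 156 104  98 118 129 121 106  96 120 181 220 224 223 217]
219 [174 213 226 210 156 104  92 101 108 106 101  97 122 182 220 224 224 217]
220 [214 225 225 206 154 104  90  94  99 101 101 100 125 184 221 225 225 217]
221 [224 217 208 188 142 101  90  94  98 101 100 103 132 189 222 226 225 217]
222 [208 194 179 155 121  96  91  94  99 101 101 103 130 181 217 225 225 216]
223 [184 173 153 125 101  93  92  94  99 101 101 100 111 150 195 217 222 215]
224 [171 164 140 107  91  91  92  94  98 101 102  99  95 115 161 198 215 217]
225 [169 161 128  96  86  89  92  94  98 101 101  97  90  99 138 179 206 218]
226 [169 158 120  87  80  85  89  94  98  98  96  91  83  92 132 170 194 211]
227 [170 159 122  83  73  78  83  90  93  90  86  80  70  82 130 167 179 189]
228 [170 158 121  78  61  64  71  77  79  77  71  65  59  81 134 168 165 157]
229 [155 143 117  89  73  66  64  64  62  60  59  62  75 109 150 170 158 129]
```

View pics/crop8.png

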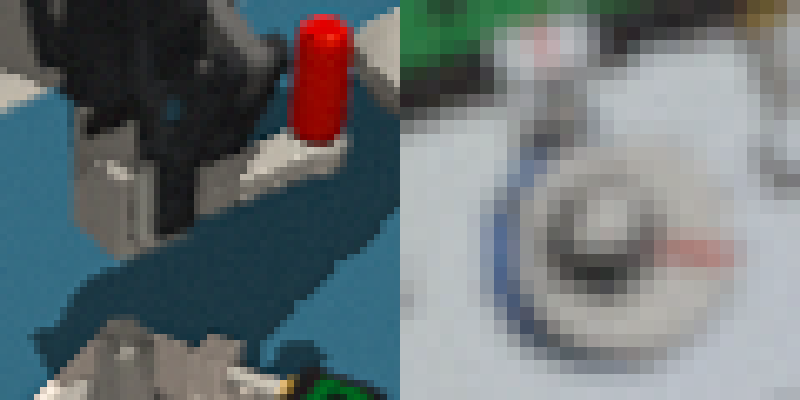

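The scene camera puts the held hub within about 1 mm of the shaft axis, as seen by red grip centroid (357.5,176.5) and shaft tip (328.3,213.9). The top camera agrees. I descend with care.

Request:
drive_tool(
  steps=[
    [0,0,0.015,0,0.01],
    [0,0,0.015,0,0.01],
    [0,0,0.01,0,0.01],
    [0,0,0.005,0,0.01],
    [0,0,0.004,0,0.01],
    [0,0,0.004,0,0.01],
    [0,0,0.003,0,0.01],
    [0,0,0,0,0.01],
  ],
)

```text
clock: 10.7
position: [567.6, -16.6, 79.1]
ee_rot: [-0.66, 0.752, 0.0, -0.0]
contact_force: [0.4, 0.8, -2.8]
gripper_width: 28.9
```

```bash
python3 st.py; python3 - <<'E'
from h import *
im,d=arm.get_image("scene")
cv2.imwrite("pics/crop9.png",cv2.resize(im[170:250,290:380],(720,640),interpolation=cv2.INTER_CUBIC)[:600])
E
```

```text
t 10.7 pos [567.6 -16.6  79.1] yawx -97.47 z [-0. -0. -1.] j [ 0.256  0.444 -0.327 -0.    -0.8   -0.386] F [ 0.39  0.81 -2.83] M [-0.04  0.09  0.02] w 28.9
```

View pics/crop9.png

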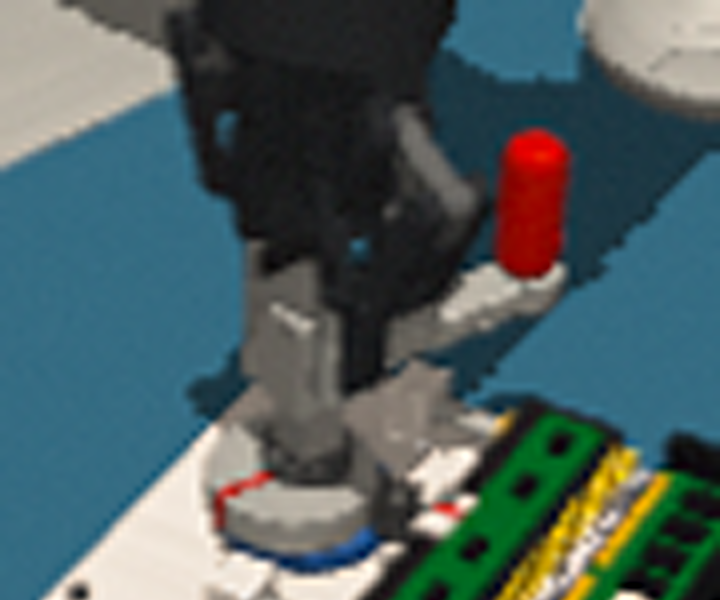

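The lever is already on the straight square with no side force. I continue down.

Request:
drive_tool(
  steps=[
    [0,0,0.005,0,0.01],
    [0,0,0.005,0,0.01],
    [0,0,0.005,0,0.01],
    [0,0,0.004,0,0.01],
    [0,0,0.003,0,0.01],
    [0,0,0.002,0,0.01],
    [0,0,0,0,0.01],
  ],
)

```text
clock: 11.45
position: [567.5, -16.6, 55.0]
ee_rot: [-0.66, 0.752, 0.0, -0.0]
contact_force: [-1.2, 1.0, -3.1]
gripper_width: 29.1
```

```bash
python3 st.py
```

```text
t 11.45 pos [567.5 -16.6  55. ] yawx -97.46 z [-0.001 -0.    -1.   ] j [ 0.256  0.476 -0.349 -0.    -0.746 -0.386] F [-1.24  1.04 -3.05] M [-0.09  0.01 -0.02] w 29.1
```

Request:
drive_tool(
  steps=[
    [0,0,0.001,0,0.01],
    [0,0,0.001,0,0.01],
    [0,0,0.0005,0,0.01],
    [0,0,0,0,0.01],
    [0,0,0,0,0.01],
  ],
)

```text
clock: 11.95
position: [567.9, -16.6, 53.6]
ee_rot: [-0.66, 0.751, -0.0, 0.0]
contact_force: [-2.6, 0.8, 3.5]
gripper_width: 29.2
```

```bash
python3 st.py
```

```text
t 11.95 pos [567.9 -16.6  53.6] yawx -97.44 z [ 0.001 -0.    -1.   ] j [ 0.256  0.478 -0.351  0.    -0.741 -0.386] F [-2.62  0.84  3.54] M [ 0.18  0.69 -0.06] w 29.2
```

Contact on the shoulder came at the predicted 53.6 mm. I press slightly more, hold, and check with a picture.

Request:
drive_tool(
  steps=[
    [0,0,0.0007,0,0.01],
    [0,0,0,0,0.01],
    [0,0,0,0,0.01],
    [0,0,0,0,0.01],
  ],
)

```text
clock: 12.35
position: [567.9, -16.6, 53.6]
ee_rot: [-0.66, 0.751, -0.0, 0.0]
contact_force: [-4.3, 0.7, 8.7]
gripper_width: 29.2
```

```bash
python3 st.py; python3 - <<'E'
from h import *
im,d=arm.get_image("scene");cv2.imwrite("pics/scene3.png",im)
cv2.imwrite("pics/crop10.png",cv2.resize(im[180:255,290:380],(720,600),interpolation=cv2.INTER_CUBIC))
hsv=cv2.cvtColor(im,cv2.COLOR_BGR2HSV)
m=cv2.inRange(hsv,(0,150,60),(6,255,255))|cv2.inRange(hsv,(174,150,60),(180,255,255))
n,l,st,c=cv2.connectedComponentsWithStats(m)
for i in range(1,n):
    if st[i,4]>40: print(st[i],c[i],plane("scene",[c[i]],48+35))
E
```

```text
t 12.35 pos [567.9 -16.6  53.6] yawx -97.42 z [ 0.001 -0.    -1.   ] j [ 0.256  0.478 -0.351  0.001 -0.741 -0.386] F [-4.33  0.72  8.68] M [ 0.26  1.17 -0.01] w 29.2
[351 195  10  18 135] [355.19259259 203.24444444] [[580.85110383  67.03277788  83.        ]]
```

View pics/crop10.png

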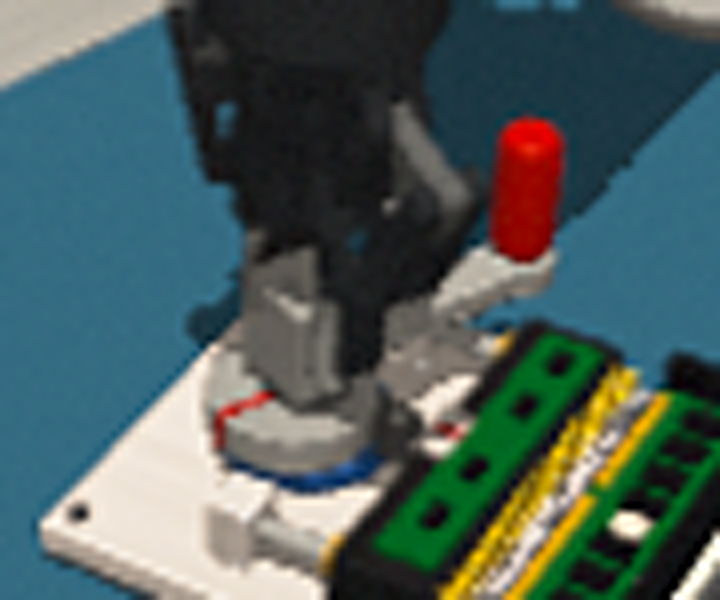

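The lever is seated: z stays at 53.6 mm while the push rises to 8.7 N, and the cam is still at rest. I start the swing with -48° and check the forces.

Request:
drive_tool(
  steps=[
    [0,0,0,-4,0.01],
    [0,0,0,-4,0.01],
    [0,0,0,-5,0.01],
    [0,0,0,-5,0.01],
    [0,0,0,-5,0.01],
    [0,0,0,-5,0.01],
    [0,0,0,-5,0.01],
    [0,0,0,-5,0.01],
    [0,0,0,-5,0.01],
    [0,0,0,-5,0.01],
    [0,0,0,0,0.01],
  ],
)

```text
clock: 13.5
position: [567.4, -16.0, 53.6]
ee_rot: [0.909, -0.418, -0.0, -0.0]
contact_force: [-6.0, 2.8, 10.5]
gripper_width: 29.1
```

```bash
python3 st.py; python3 - <<'E'
from h import *
im,d=arm.get_image("scene")
cv2.imwrite("pics/crop11.png",cv2.resize(im[180:255,290:380],(720,600),interpolation=cv2.INTER_CUBIC))
E
```

```text
t 13.5 pos [567.4 -16.   53.6] yawx -49.38 z [ 0.     0.001 -1.   ] j [ 0.257  0.478 -0.351 -0.001 -0.742  0.453] F [-6.02  2.78 10.51] M [ 1.    1.58 -0.14] w 29.1
```

View pics/crop11.png

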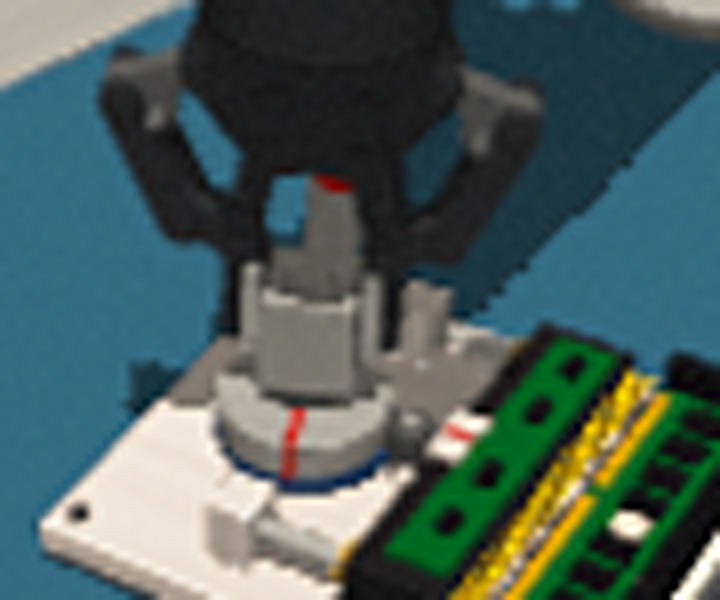

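The cam follows and the forces are small. I go on.

Request:
drive_tool(
  steps=[
    [0,0,0,-5,0.01],
    [0,0,0,-6,0.01],
    [0,0,0,-6,0.01],
    [0,0,0,-6,0.01],
    [0,0,0,-6,0.01],
    [0,0,0,-6,0.01],
    [0,0,0,-6,0.01],
    [0,0,0,-6,0.01],
    [0,0,0,-6,0.01],
    [0,0,0,-6,0.01],
    [0,0,0,-6,0.01],
    [0,0,0,-3,0.01],
    [0,0,0,0,0.01],
    [0,0,0,0,0.01],
  ],
)

```text
clock: 14.95
position: [566.1, -16.9, 53.6]
ee_rot: [0.987, 0.161, -0.001, 0.0]
contact_force: [-7.4, 1.1, 12.0]
gripper_width: 29.2
```

```bash
python3 st.py; python3 - <<'E'
from h import *
o=[]
for n in ("top","scene"):
    im,d=arm.get_image(n);cv2.imwrite(f"pics/{n}4.png",im);np.save(f"pics/{n}4.npy",d)
    u,v=proj(n,[[575,-15,40]])[0].astype(int)
    o.append(cv2.resize(im[v-30:v+30,u-25:u+25],(400,480),interpolation=cv2.INTER_CUBIC))
cv2.imwrite("pics/crop12.png",np.hstack(o))
# predicted red-line ends for cam =2.0 +-
import math
for a in (1.6,1.8,2.0,2.2):
    y=math.radians(17)+a-2.0
    c=np.array([567.5,-16.5])
    e=np.array([math.cos(y),math.sin(y)])
    print(a,proj("scene",[[*(c+15*e),48],[*(c+34*e),43]]).round(1).tolist())
E
```

```text
t 14.95 pos [566.1 -16.9  53.6] yawx 18.5 z [-0.003 -0.    -1.   ] j [ 0.256  0.477 -0.352 -0.    -0.744  1.638] F [-7.39  1.15 11.98] M [ 0.36  2.07 -0.14] w 29.2
1.6 [[331.4, 227.9], [336.1, 233.4]]
1.8 [[332.3, 227.4], [338.0, 232.2]]
2.0 [[333.0, 226.7], [339.5, 230.8]]
2.2 [[333.4, 226.1], [340.6, 229.3]]
```

View pics/crop12.png

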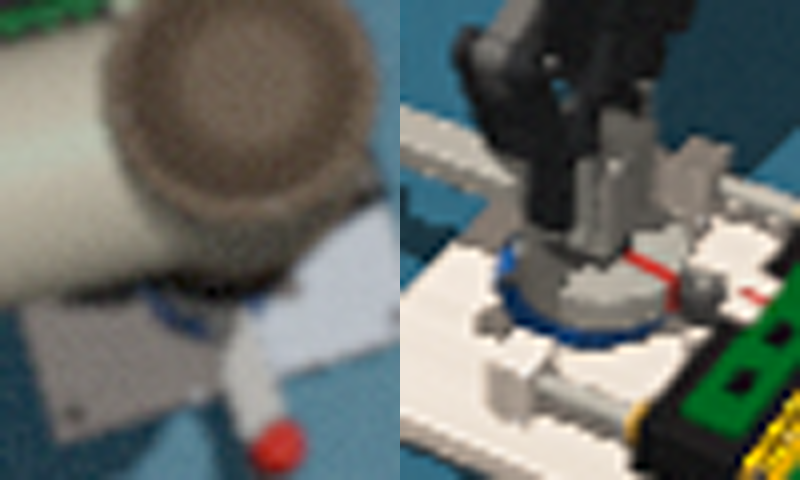

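```bash
cat > ang.py <<'E'
from h import *
import sys
def line(f):
    im=cv2.imread(f).astype(int);m=(im[...,2]>im[...,1]+50)&(im[...,2]>im[...,0]+50)
    v,u=np.nonzero(m[205:250,300:342]);v+=205;u+=300
    P=plane("scene",np.c_[u,v],42);w=(im[v,u,2]-im[v,u,1]).astype(float)
    return P,w,u,v
c=np.array([568.8,-17.7])
for f in sys.argv[1:]:
    P,w,u,v=line(f);r=np.linalg.norm(P[:,:2]-c,axis=1);k=(r<33)&(r>14)
    q=np.average(P[k][:,:2],axis=0,weights=w[k])-c
    x=P[k][:,:2]; l=cv2.fitLine(x.astype(np.float32),cv2.DIST_L2,0,.01,.01).ravel()
    print(f,k.sum(),"yaw about axis",np.degrees(np.arctan2(q[1],q[0])),"fit dir",np.degrees(np.arctan2(l[1],l[0])), "r",np.linalg.norm(q))
E
python3 ang.py pics/scene0.png pics/scene3.png pics/scene4.png
```

```text
pics/scene0.png 11 yaw about axis -100.12011666343194 fit dir 77.374146 r 22.942474371569382
pics/scene3.png 11 yaw about axis -100.1234801913844 fit dir 77.374146 r 22.928406981020288
pics/scene4.png 12 yaw about axis 12.216656765711328 fit dir 7.409964 r 24.08407542476567
```

The line fit gives a swing of about 110 to 112° out of 114.6°, so the cam is at about 1.94. I add 3.5°.

Request:
drive_tool(
  steps=[
    [0,0,0,-2,0.01],
    [0,0,0,-1.5,0.01],
    [0,0,0,0,0.01],
    [0,0,0,0,0.01],
    [0,0,0,0,0.01],
  ],
)

```text
clock: 15.55
position: [566.2, -16.9, 53.6]
ee_rot: [0.982, 0.191, -0.001, -0.0]
contact_force: [-7.9, 0.6, 11.6]
gripper_width: 29.3
```

```bash
python3 st.py; python3 - <<'E'
from h import *
im,d=arm.get_image("scene");cv2.imwrite(f"pics/scene5.png",im)
cv2.imwrite("pics/crop13.png",cv2.resize(im[190:265,300:400],(800,600),interpolation=cv2.INTER_CUBIC))
E
python3 ang.py pics/scene5.png; python3 st.py
```

```text
t 15.55 pos [566.2 -16.9  53.6] yawx 21.99 z [-0.003 -0.    -1.   ] j [ 0.256  0.477 -0.352 -0.    -0.744  1.699] F [-7.93  0.61 11.57] M [ 0.25  2.16 -0.25] w 29.3
pics/scene5.png 12 yaw about axis 16.338033327212095 fit dir 10.194789 r 23.589584231298442
t 15.6 pos [566.2 -16.9  53.6] yawx 22.0 z [-0.003 -0.    -1.   ] j [ 0.256  0.477 -0.352 -0.    -0.744  1.699] F [-7.53  0.45 12.42] M [ 0.27  2.08 -0.18] w 29.0
```

View pics/crop13.png

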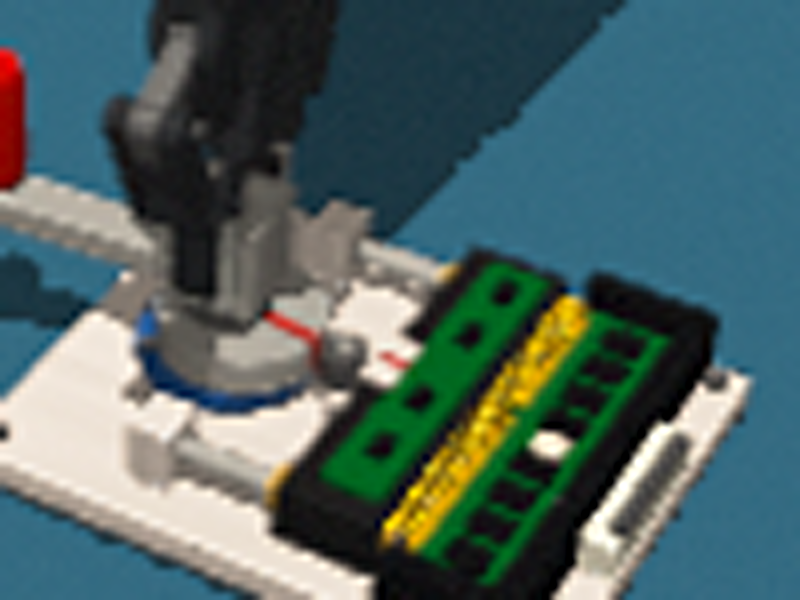

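The red line points straight at the roller and lines up with the mark on the contact block. The contacts reach over the module's edge, the module is in its nest, and the grip is firm. I hand in.

```bash
python3 -c "
from bench import arm
print(arm.job_done())"; python3 st.py
```

```text
the job is handed in; nothing more can be done
None
the job is handed in; nothing more can be done
```

I gripped the steel lever by its hub and seated it fully on the cam's square shaft. Then I turned it counterclockwise about the cam axis and handed the job in, still holding it, at 15.6 s on the robot's clock.

**Seating:** before the swing, the hub met the shoulder at the predicted height (TCP 53.6 mm). It did not move further under an 8.7 N push, and the cam was still at rest.

**Final position:** the red line points straight at the roller and lines up with the mark on the contact block. The gold contacts reach over the module's edge, and the module lies in its nest.

**Cam angle:** my two estimates of the swing from the red line differ slightly, at about 1.97 and 2.03 rad. The line's absolute bearing in the picture had a bias of 1–5°, so I relied on the change from rest. The tool yaw, allowing for the play in the bore, also fits a cam angle of 1.95–2.0 rad. All of these lie inside the required 1.825 to 2.175.

**Last state reading:** the TCP height was unchanged, the grip was on the hub at 29 mm opening, and the tool was pressing down with about 12 N. No check failed. I did not measure the module's shift in numbers; I judged it only from the picture.

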